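Load the stain-sample mixer

TASK

Switch the mixer off with its toggle before you touch the carousel or its knob, then load every open white vial: stand it in an empty carousel pocket at the loading place in front, push a wooden rod from the rack down into its narrow opening until it stands on the bottom, and turn the knob to bring the next empty pocket to the front. When every vial with its rod is behind under the clear guard and an empty pocket stands clicked in at the loading place, switch the mixer on again. Leave the tin and the tape where they are; left-over rods may stay in the rack.

Things in the scene. Friction and masses are not known exactly. Their poses are not given: they have to be found in the camera images.
- switch (a joint): toggle switch (isolator) of the mixer: a steel lever with a 24 mm black ball, on a grey box 110 x 70 x 45 mm. 0 = off (lever leans 0.6 rad from vertical toward the box's own -x end, the end with a white dot), 1.2 rad = on (leans 0.6 rad the other way, to the end with a white line). Its weighted ball falls over the centre (0.6) to either end and stays there; about 1.5 N at the ball moves it. It is on at the start.
- switch_tip (a point): centre of the switch's ball, 75 mm from the pivot; its path is an arc in the box's x-z plane; two steel cheeks beside the lever's root rise to 63 mm above the bench
- switch_pivot (a point): pivot of the switch, 54 mm above the bench; fixed to the box, z up; its own x axis points from the off side to the on side, the lever swings about its y axis
- carousel (a joint): the mixer's round aluminium carousel (228 mm across) that turns on an upright axis, anticlockwise from above positive, without end, either way. Click stops 1.2566 rad (72 degrees) apart, at whole multiples of that; weights pull it into the nearest stop when it is let go (peak about 0.08 Nm). At a stop one of its five pockets stands at the loading place.
- knob_grip (a point): black bar knob on the carousel's axis, above the guard, that turns the carousel: bar 56 mm long (along this point's own x axis), 14 mm thick, 34 mm tall; point on the axis 196 mm above the bench, 15 mm below the bar's top; the guard's top lies 41 mm below it
- mixer: grey base 250 x 260 x 30 mm, fixed; origin on the carousel's axis at bench height, own -x is the open front. A clear guard plate (own x -30 to 130, y +-125 mm, 151 to 155 mm above the bench) on 10 mm posts (x 120, y +-118; x -20, y +-126 mm; tops 159) lets pockets be filled only at the loading place; loaded vials pass below it (rod tops at 140 mm)
- load_point (a point): the loading place: where the front pocket's floor centre is at a click stop, 85 mm in front of the axis, 45 mm above the bench
- pocket0 (a point): centre of the floor of a carousel pocket, 45 mm above the bench and 85 mm from the axis: an upstanding dark ring, inside 52 mm, outside 59 mm across, 12 mm tall; turns with the carousel
- pocket1 (a point): centre of the floor of a carousel pocket, 45 mm above the bench and 85 mm from the axis: an upstanding dark ring, inside 52 mm, outside 59 mm across, 12 mm tall; turns with the carousel
- pocket2 (a point): centre of the floor of a carousel pocket, 45 mm above the bench and 85 mm from the axis: an upstanding dark ring, inside 52 mm, outside 59 mm across, 12 mm tall; turns with the carousel
- pocket3 (a point): centre of the floor of a carousel pocket, 45 mm above the bench and 85 mm from the axis: an upstanding dark ring, inside 52 mm, outside 59 mm across, 12 mm tall; turns with the carousel
- pocket4 (a point): centre of the floor of a carousel pocket, 45 mm above the bench and 85 mm from the axis: an upstanding dark ring, inside 52 mm, outside 59 mm across, 12 mm tall; turns with the carousel
- vial1_mid (a point): white plastic vial (may be absent): round body 30 mm across on a wider, heavy foot 42 mm across and 10 mm thick, 56 mm tall in all, 120 g, with a narrow upright bore in its top 12 mm across and 46 mm deep; point at its centre, 28 mm above its underside; own z along the bore, upward. Stands loose on the bench at the start. Gripped best by the body near its top, which keeps the hand clear of the guard and of the pocket ring
- vial2_mid (a point): white plastic vial (may be absent): round body 30 mm across on a wider, heavy foot 42 mm across and 10 mm thick, 56 mm tall in all, 120 g, with a narrow upright bore in its top 12 mm across and 46 mm deep; point at its centre, 28 mm above its underside; own z along the bore, upward. Stands loose on the bench at the start. Gripped best by the body near its top, which keeps the hand clear of the guard and of the pocket ring
- vial3_mid (a point): white plastic vial (may be absent): round body 30 mm across on a wider, heavy foot 42 mm across and 10 mm thick, 56 mm tall in all, 120 g, with a narrow upright bore in its top 12 mm across and 46 mm deep; point at its centre, 28 mm above its underside; own z along the bore, upward. Stands loose on the bench at the start. Gripped best by the body near its top, which keeps the hand clear of the guard and of the pocket ring
- rod1_grip (a point): turned wooden stirring rod, 85 mm long: shaft 8 mm across with a round foot, and at the top a handle 14 mm across and 22 mm tall; point at the handle's centre, 74 mm above the foot; own z from foot to handle. Stands upright in the rack at the start (handle centre 84 mm above the bench). Fully in a vial its foot is on the vial's floor and the handle's centre is 84 mm above the vial's underside
- rod2_grip (a point): turned wooden stirring rod, 85 mm long: shaft 8 mm across with a round foot, and at the top a handle 14 mm across and 22 mm tall; point at the handle's centre, 74 mm above the foot; own z from foot to handle. Stands upright in the rack at the start (handle centre 84 mm above the bench). Fully in a vial its foot is on the vial's floor and the handle's centre is 84 mm above the vial's underside
- rod3_grip (a point): turned wooden stirring rod, 85 mm long: shaft 8 mm across with a round foot, and at the top a handle 14 mm across and 22 mm tall; point at the handle's centre, 74 mm above the foot; own z from foot to handle. Stands upright in the rack at the start (handle centre 84 mm above the bench). Fully in a vial its foot is on the vial's floor and the handle's centre is 84 mm above the vial's underside
- rod4_grip (a point): turned wooden stirring rod, 85 mm long: shaft 8 mm across with a round foot, and at the top a handle 14 mm across and 22 mm tall; point at the handle's centre, 74 mm above the foot; own z from foot to handle. Stands upright in the rack at the start (handle centre 84 mm above the bench). Fully in a vial its foot is on the vial's floor and the handle's centre is 84 mm above the vial's underside
- rack: wooden block 90 (own x) x 140 (own y) x 50 mm, fixed, origin under its centre; six square holes 11 mm wide and 40 mm deep, at own x -22.5 and +22.5, y -45, 0, 45 mm; four hold a rod. The rods in it are alike
- tin: bystander: closed steel tin 40 mm across, 48 mm tall, without an opening, among the vials; not a vial; origin at its underside or middle
- tape: bystander: roll of masking tape lying flat, 66 mm across, 19 mm high, among the vials; origin at its underside or middle

How it is judged:
By the outcome, as a careful person would: the job done as asked, in the order asked, and still so for the second after the job is handed in, with the robot touching nothing.
Of vial1, vial2, vial3 only 2 to 3 are there at a start; the rules pass over those that are not, and their reading is None.
At some moment in a run one of vial1, vial2, vial3 may be knocked a few centimetres aside while the robot is not near it.
It also fails if it takes over 210 s, if anything falls off the work surface, if the arm or the gripper's body presses on something with over 40 N, if the wrist force passes 120 N, or if a joint passes its speed limit or range.

ROBOT

A 6-joint arm with a two-finger parallel gripper is mounted at the origin on the work surface. World frame = base frame: x ahead of the robot, y to its left, z up, the work surface at z = 0. Lengths are in mm, angles in rad, forces in N, time in s.
With the tool pointing down it reaches from about 275 to 750 mm from the base axis. Payload 10.2 kg.
Tool frame: the origin (TCP) lies at the very end of the fingers, on their centre line; the grasp point (between the pads) lies 19 mm behind it; x points along the fingers, y is the direction in which the jaws open and shut, and the axes are right-handed (so a half turn about x gives the same grasp; the last joint's range is limited). The gripper opens to 85 mm and grips with 20 to 120 N. Pads are 22 mm wide; open, the fingers measure 114 mm over their backs; the gripper's body (76 mm by 85 mm) begins 54 mm behind the grasp point. The pads swing forward as they close: fully open they stand 13 mm farther back than shut.
Start: joints at [0.951, 0.313, 1.498, -0, 1.331, -0.223], TCP at [202.909, 484.21, 231.294] pointing down, gripper open.
Joint ranges: [-2.94, 2.94], [-0.97, 2.17], [0.19, 2.56], [-1.23, 4.37], [0.02, 3.11], [-2.88, 2.88]. Speed limits (rad/s): [2.39, 2.39, 3.01, 3.14, 3.14, 3.14].

INTERFACE

Orientations are given as a unit quaternion [w, x, y, z].
In Python, from rig import ctrl, viewer, order gives the robot as it stands. The module is installed in compiled form; this text tells all that it offers.
- The arm moves only by the tool carry_out, never from a script. Its argument "deltas" is a list of rows, each a list of 7 numbers: the gripper command: -1 is fully open, 1 is shut, values between are in proportion, then the shift along the tool's x, y, z in mm, then the turn, a rotation vector about the tool's x, y, z in degrees. A call has exactly 5 rows; each row is the pose to reach, as a shift and turn from the pose commanded when the call began, along the tool's axes at that moment; what a row does not reach only later rows make up. A row lasts 1/8 s, in which the tool goes at most 62.5 mm and 10.7 degrees, less where a joint would pass 70% of its speed; a pose out of reach is approached as far as the arm can. A call with a gripper value outside its range is refused whole. The fingers move at their own pace and stop on an object; "newtons" is the grip in N (left out, the last holds). Time passes only in rows, so rows that repeat a pose let the fingers close, or fill a call up. It gives the time, the measured TCP pose, the force and the opening at its end, in the units of the state.
- ctrl.sense(): the state, without advancing time (a new reading comes with each control period).
- viewer.capture(name): name is "scene" or "top"; returns the picture (480x640x3 uint8, red, green, blue); there is no depth.
- viewer.calibration(name): a dict with "fx", "fy", "cx", "cy" (pixels), "xyz" and "attitude" of the camera in the world. Camera axes: x right, y down, z forward; pixel columns grow to the right and rows downward; lengths in mm; the calibration is good to about 2 mm. A picture is of the moment at which its call begins. calibration takes no time and is no camera call.
- order.finish_job(): hands the job in, once; it reports no verdict.
The state is a dict: "time_s": time; "joints": joint angles; "dq": joint speeds; "tau": joint torques, N m; "eef_pos": TCP position; "ee_rot": TCP orientation; "force": force on the tool from outside, world axes, zero at the start; "wrist_torque": the same for the moment, N m; "grip_width": opening from 0.0 (shut) to 1.0 (fully open).
Only numpy, scipy, OpenCV 4.12 (cv2) and the standard library are available. Lean on these libraries where they do the work, as an engineer would, in place of code of your own. Each camera call takes 0.05 s, during which the arm holds its last target. There are 200 camera calls.

## Working session

There is one attempt and no reset: what is moved stays moved. The work goes in short steps, Python scripts to look and compute and a tool call to move; the robot and the scene stay as the last step left them, time stands still between calls to the robot, and variables do not carry over. Pictures are saved under pics/ and viewed, about 12 in all and at most 16, crops included, and the job is handed in when it is done.

Besides the shell and the picture viewer there is one more tool, called after "Emit:" by a JSON object that holds its "name" and its "arguments", one argument or row to a line. carry_out: Moves the arm, as the interface text tells. Its arguments: {"type":"object","properties":{"deltas":{"type":"array"},"newtons":{"type":"number"}},"required":["deltas"]}

```bash
mkdir -p pics; cat > h.py <<'E'
import numpy as np, cv2
from rig import ctrl, viewer, order
from scipy.spatial.transform import Rotation as R
def snap(cam,name,box=None,scale=1):
    im=viewer.capture(cam)[:,:,::-1].copy(); cv2.imwrite(f'pics/full_{name}.png',im)
    if box: x0,y0,x1,y1=box; im=im[y0:y1,x0:x1]
    im=cv2.resize(im,None,fx=scale,fy=scale,interpolation=cv2.INTER_CUBIC); cv2.imwrite(f'pics/{name}.png',im)
def cal(cam):
    c=viewer.calibration(cam); a=np.array(c['attitude'],float)
    M=a if a.shape==(3,3) else R.from_quat(np.r_[a[1:],a[0]]).as_matrix()
    return c,M
def pix2w(cam,u,v,z):
    c,M=cal(cam); d=M@np.array([(u-c['cx'])/c['fx'],(v-c['cy'])/c['fy'],1]); p=np.array(c['xyz'],float)
    return p+d*(z-p[2])/d[2]
def w2pix(cam,p):
    c,M=cal(cam); q=M.T@(np.array(p,float)-np.array(c['xyz'])); return np.array([c['fx']*q[0]/q[2]+c['cx'],c['fy']*q[1]/q[2]+c['cy']])
def pose():
    s=ctrl.sense(); q=s['ee_rot']; return np.array(s['eef_pos']),R.from_quat(np.r_[q[1:],q[0]]).as_matrix(),s
def to(p,yaw=None):
    """tool-frame shift to world p; and turn about tool x so jaw axis y is at world yaw (deg, mod 180)"""
    t,M,s=pose(); d=M.T@(np.array(p)-t)
    cur=np.degrees(np.arctan2(M[1,1],M[0,1]))
    print('t',s['time_s'],'tcp',t.round(1),'jawyaw',round(cur,1),'grip',round(s['grip_width'],3),'F',np.round(s['force'],1),'j6',round(s['joints'][5],2))
    print('delta',d.round(1))
    if yaw is not None:
        dy=(yaw-cur+90)%180-90; print('turn x',round(-dy,1))
E
python3 - <<'E'
from h import *
for c in('scene','top'): print(c,viewer.calibration(c))
snap('top','top0'); snap('scene','scene0'); to([0,0,0]); print(pose()[1].round(3))
E
```

```text
scene {'fx': 623.6624320180636, 'fy': 623.6624320180636, 'cx': 318.12868307165564, 'cy': 240.92079947629293, 'xyz': array([1292.92161281,   82.55223606,  935.80650002]), 'attitude': array([-0.25111494,  0.62229873,  0.68822789, -0.27573166])}
top {'fx': 482.30866199151006, 'fy': 482.30866199151006, 'cx': 320.32548631545075, 'cy': 236.0862874472767, 'xyz': array([ 497.53912632,  -20.7827137 , 1075.30160219]), 'attitude': array([ 0.03089262, -0.70023241,  0.71315023, -0.01170315])}
t 0.1 tcp [202.8 484.  230.8] jawyaw 67.3 grip 1.003 F [0.7 0.6 1. ] j6 -0.22
delta [ 2.314e+02 -5.245e+02  1.000e-01]
[[-0.001  0.386  0.922]
 [-0.001  0.922 -0.386]
 [-1.    -0.001 -0.   ]]
```

View pics/top0.png

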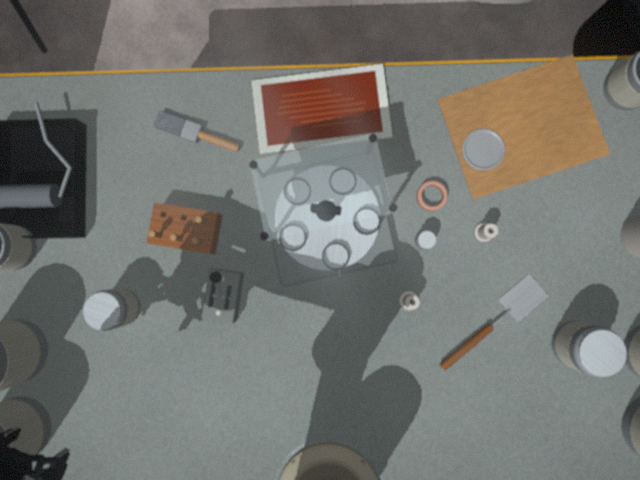

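View pics/scene0.png

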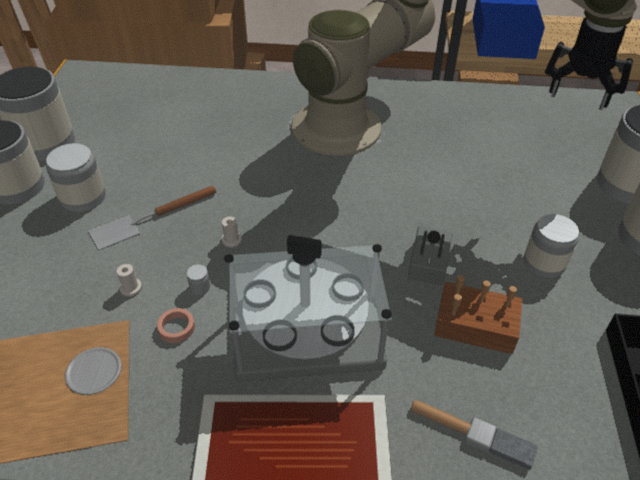

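Two vials: top pixels about (487,232) and (409,300); tin (427,240), tape (432,195), mixer around (326,211), switch (215,285), rack (184,230). Enlarging.

```bash
python3 - <<'E'
import cv2,numpy as np
im=cv2.imread('pics/full_top0.png')
cv2.imwrite('pics/c1.png',cv2.resize(im[190:335,140:260],None,fx=4,fy=4,interpolation=cv2.INTER_CUBIC))
cv2.imwrite('pics/c2.png',cv2.resize(im[125:320,245:505],None,fx=3,fy=3,interpolation=cv2.INTER_CUBIC))
E
```

```text
(no output)
```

View pics/c1.png

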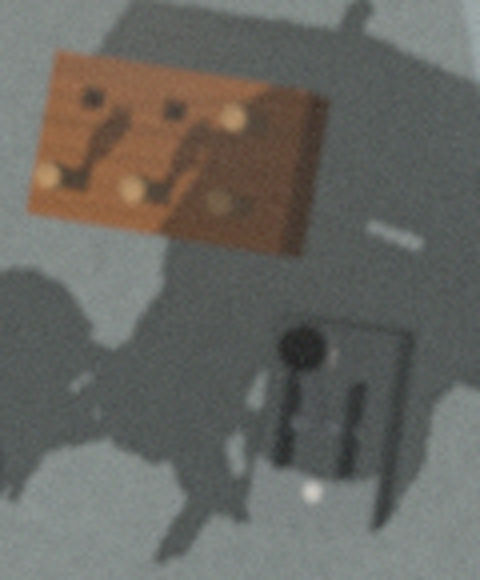

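View pics/c2.png

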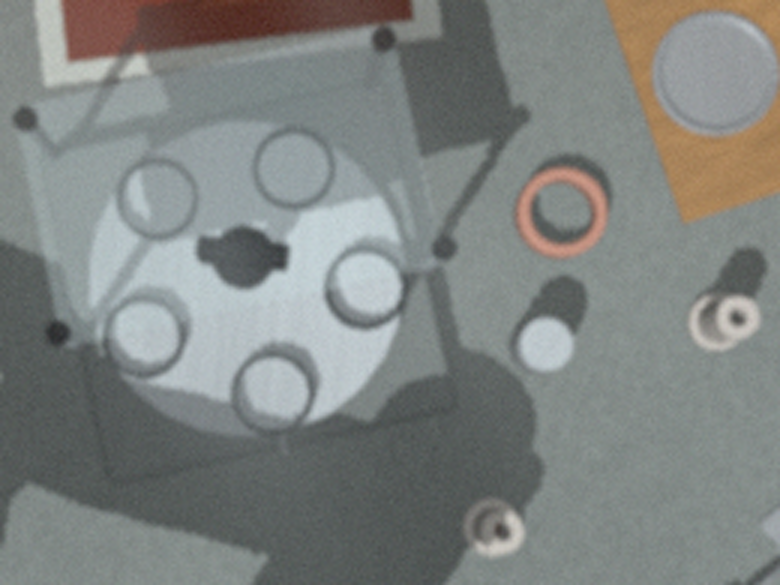

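c1: switch ball at (215.5,277) with the off-dot at (218,313), rods at (152.5,234),(173,237.5),(198,219.5),(195,240.5). c2: knob bar near-horizontal at (326,210), front pocket (337,254), guard posts at (253,164),(373,138),(264,236),(393,207); vial tops at (490.7,230.7),(410.7,301.7).

```bash
cat > loc.py <<'E'
from h import *
L=np.array([[120,118],[120,-118],[-20,126],[-20,-126]],float)
W=np.array([pix2w('top',u,v,159)[:2] for u,v in [(253.3,164.3),(373,137.7),(264.3,235.7),(393,207.3)]])
lc,wc=L.mean(0),W.mean(0); a=L-lc; b=W-wc
th=np.arctan2((a[:,0]*b[:,1]-a[:,1]*b[:,0]).sum(),(a*b).sum()); c,s=np.cos(th),np.sin(th); Rm=np.array([[c,-s],[s,c]])
O=wc-Rm@lc; load=O+Rm@[-85,0]
if __name__=='__main__':
    print('mixer',O.round(1),'yaw',np.degrees(th).round(1),'res',(b-a@Rm.T).round(1).tolist(),'load',load.round(1))
    P=lambda u,v,z:pix2w('top',u,v,z)[:2].round(1)
    print('load from ring',P(245+275/3,125+388/3,57),'hub',P(245+242/3,125+257/3,211))
    print('ball',P(215.5,277,115.9),'dot',P(218,312.75,45),'cheek mid',P(140+353/4,190+390/4,63),P(140+285/4,190+460/4,63),P(140+290/4,190+390/4,63),P(140+345/4,190+470/4,63))
    for q in [(50,175),(132,190),(233,118),(220,202)]: print('rod',P(140+q[0]/4,190+q[1]/4,95))
    for q in [(737,317),(497,530)]: print('vial',P(245+q[0]/3,125+q[1]/3,56))
    print('tin',P(245+545/3,125+343/3,48))
    print('knob ends',P(245+199/3,125+248/3,211),P(245+288/3,125+258/3,211))
    print('rackcorners',[P(140+x/4,190+y/4,50).tolist() for x,y in [(55,52),(310,93),(28,213),(280,250)]])
    S=lambda u,v,z:pix2w('scene',u,v,z)[:2].round(1)
    print('scene: ball',S(434,237,115.9),'vials',S(125.5,268,56),S(230,220,56),'tinz',S(197,270,48))
E
python3 loc.py
```

```text
mixer [599.9  -8.7] yaw 11.3 res [[-0.2, -0.1], [-0.3, -0.1], [0.3, -0.3], [0.2, 0.5]] load [516.6 -25.4]
load from ring [520.  -27.5] hub [595.6  -8.2]
ball [477.9 215.4] dot [400.3 227.8] cheek mid [454.4 201.6] [418.4 237.7] [454.9 234.9] [412.7 206. ]
rod [568.3 350.6]
rod [559.8 308. ]
rod [595.9 255.7]
rod [552.8 262.5]
vial [ 563.9 -351.4]
vial [ 418.4 -180.1]
tin [ 548.6 -218.9]
knob ends [601.5  17.6] [594.4 -35.8]
rackcorners [[638.1, 365.2], [613.0, 226.7], [551.4, 379.5], [529.0, 243.2]]
scene: ball [479.  216.8] vials [ 560.  -351.3] [ 413.2 -181.9] tinz [ 544.6 -219.6]
```

Emit:
{"name": "carry_out", "arguments": {
  "deltas": [
    [1,0,-18,53,0,0,0],
    [1,0,-36,106,0,0,0],
    [1,0,-54,159,0,0,0],
    [1,0,-72,212,0,0,0],
    [1,0,-90,265,0,0,0]
  ],
  "newtons": 40
}}

```text
time_s: 0.72
eef_pos: [413.6, 297.3, 231.1]
ee_rot: [0.693, 0.139, 0.693, -0.139]
force: [1.6, 0.9, 0.3]
grip_width: 0.003
```

Emit:
{"name": "carry_out", "arguments": {
  "deltas": [
    [1,0,-14,43,0,0,0],
    [1,0,-28,86,0,0,0],
    [1,0,-42,128,0,0,0],
    [1,50,-42,128,0,0,0],
    [1,50,-42,128,0,0,0]
  ]
}}

```text
time_s: 1.35
eef_pos: [512.7, 210.0, 178.3]
ee_rot: [0.691, 0.139, 0.696, -0.141]
force: [-0.2, -0.3, 0.7]
grip_width: -0.001
```

```bash
python3 - <<'E'
from h import *
to([515,210,105]); to([438,221.5,105]); snap('scene','s1',(360,130,600,310),3)
E
```

```text
t 1.35 tcp [512.7 210.  178.3] jawyaw 67.2 grip -0.001 F [-0.2 -0.3  0.7] j6 -1.0
delta [73.3  1.2  2.6]
t 1.35 tcp [512.7 210.  178.3] jawyaw 67.2 grip -0.001 F [-0.2 -0.3  0.7] j6 -1.0
delta [ 73.8 -18.  -72.9]
```

View pics/s1.png

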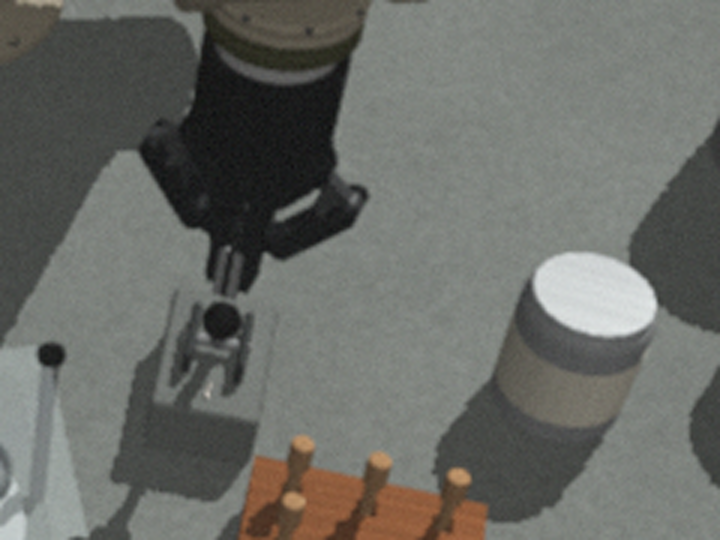

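The toggle leans to the +x (line) end, i.e. on; the ball is at crop (222,320), fingers above and beyond it. Lower, then push toward −x.

Emit:
{"name": "carry_out", "arguments": {
  "deltas": [
    [1,30,1,3,0,0,0],
    [1,60,1,3,0,0,0],
    [1,72,1,3,0,0,0],
    [1,72,1,3,0,0,0],
    [1,72,1,3,0,0,0]
  ]
}}

```text
time_s: 2.02
eef_pos: [518.2, 210.6, 110.9]
ee_rot: [0.694, 0.14, 0.692, -0.139]
force: [0.9, 0.1, 1.2]
grip_width: -0.0
```

Emit:
{"name": "carry_out", "arguments": {
  "deltas": [
    [1,0,-4,-18,0,0,0],
    [1,0,-9,-36,0,0,0],
    [1,0,-14,-54,0,0,0],
    [1,0,-19,-76,0,0,0],
    [1,0,-19,-76,0,0,0]
  ]
}}

```text
time_s: 2.65
eef_pos: [439.9, 222.6, 110.5]
ee_rot: [0.694, 0.139, 0.693, -0.139]
force: [0.2, -0.6, 0.1]
grip_width: 0.003
```

Emit:
{"name": "carry_out", "arguments": {
  "deltas": [
    [1,-10,4,18,0,0,0],
    [1,-60,9,36,0,0,0],
    [1,-110,9,36,0,0,0],
    [1,-120,9,36,0,0,0],
    [-1,-120,9,36,0,0,0]
  ]
}}

```text
time_s: 3.28
eef_pos: [477.2, 216.5, 229.6]
ee_rot: [0.694, 0.14, 0.693, -0.139]
force: [0.0, -1.2, -0.5]
grip_width: 0.201
```

```bash
python3 - <<'E'
from h import *
to([418.4,-180.1,230],0); snap('top','t1')
im=cv2.imread('pics/full_t1.png'); 
a=cv2.resize(im[240:340,180:260],None,fx=5,fy=5,interpolation=cv2.INTER_CUBIC); b=cv2.resize(im[270:330,380:440],(500,500),interpolation=cv2.INTER_CUBIC)
o=np.zeros((500,800,3),np.uint8); o[:,:300]=a[:,:300]; o[:,300:]=b; cv2.imwrite('pics/t1.png',o)
E
```

```text
t 3.275 tcp [477.2 216.5 229.6] jawyaw 67.3 grip 0.201 F [ 0.  -1.2 -0.5] j6 -0.97
delta [  -0.5 -388.5   99. ]
turn x 67.3
```

View pics/t1.png

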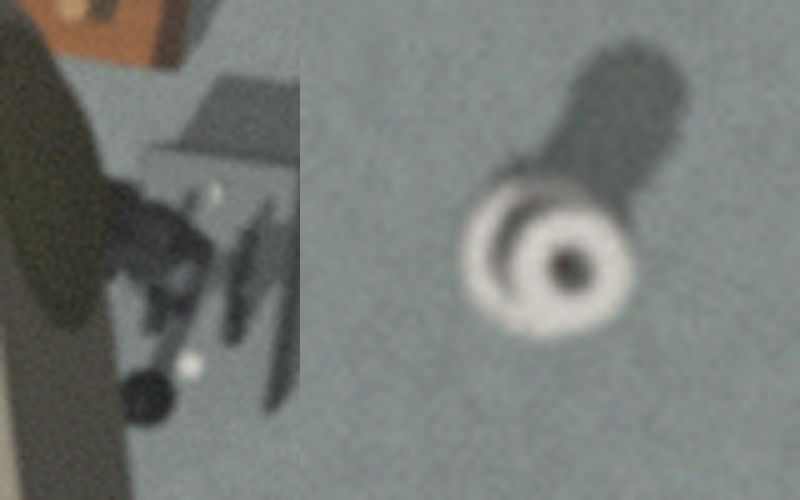

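Switch ball now sits beside the white dot: off. Near vial's bore at (412.6,302.2) → about (416.5,−184). Going there.

Emit:
{"name": "carry_out", "arguments": {
  "deltas": [
    [-1,0,-56,14,10,0,0],
    [-1,0,-112,28,20,0,0],
    [-1,0,-168,42,30,0,0],
    [-1,0,-224,56,40,0,0],
    [-1,0,-280,70,50,0,0]
  ],
  "newtons": 20
}}

```text
time_s: 3.95
eef_pos: [432.2, -70.3, 228.1]
ee_rot: [0.567, 0.421, 0.569, -0.421]
force: [0.6, -0.6, -0.1]
grip_width: 1.001
```

```bash
python3 - <<'E'
from h import *
p=pix2w('top',412.6,302.2,56);print(p)
to([416.5,-184,80],11.3)
E
```

```text
[ 417.22031557 -184.08924628   56.        ]
t 3.95 tcp [432.2 -70.3 228.1] jawyaw 16.9 grip 1.001 F [ 0.6 -0.6 -0.1] j6 -0.73
delta [148.  -47.9 104.4]
turn x 5.6
```

Emit:
{"name": "carry_out", "arguments": {
  "deltas": [
    [-1,10,-24,52,5,0,0],
    [-1,40,-48,104,5,0,0],
    [-1,90,-48,104,5,0,0],
    [-1,140,-48,104,5,0,0],
    [-1,180,-48,104,5,0,0]
  ]
}}

```text
time_s: 4.58
eef_pos: [416.9, -181.6, 46.4]
ee_rot: [0.549, 0.444, 0.552, -0.444]
force: [0.0, -0.9, 0.2]
grip_width: 1.002
```

Emit:
{"name": "carry_out", "arguments": {
  "deltas": [
    [-1,22,0,0,0,0,0],
    [0,22,0,0,0,0,0],
    [1,22,0,0,0,0,0],
    [1,22,0,0,0,0,0],
    [1,22,0,0,0,0,0]
  ]
}}

```text
time_s: 5.2
eef_pos: [418.6, -182.5, 28.1]
ee_rot: [0.551, 0.444, 0.55, -0.444]
force: [0.2, 0.3, 5.3]
grip_width: 0.342
```

```bash
python3 - <<'E'
from h import *
to([416.5,-184,25],11.3)
E
```

```text
t 5.2 tcp [ 418.6 -182.5   28.1] jawyaw 12.3 grip 0.342 F [0.2 0.3 5.3] j6 -0.88
delta [ 3.1 -2.3  1. ]
turn x 1.0
```

Emit:
{"name": "carry_out", "arguments": {
  "deltas": [
    [0.4,0,0,0,0,0,0],
    [0.4,0,0,0,-10,0,0],
    [0.4,0,0,0,-20,0,0],
    [0.4,0,0,0,-30,0,0],
    [0.4,0,0,0,-40,0,0]
  ]
}}

```text
time_s: 5.82
eef_pos: [419.2, -182.9, 28.1]
ee_rot: [0.671, 0.227, 0.669, -0.227]
force: [3.1, -0.2, 3.9]
grip_width: 0.344
```

Emit:
{"name": "carry_out", "arguments": {
  "deltas": [
    [0,0,0,0,-10,0,0],
    [0,0,0,0,-20,0,0],
    [0,0,0,0,-30,0,0],
    [0,0,0,0,-40,0,0],
    [0,0,0,0,-49,0,0]
  ]
}}

```text
time_s: 6.45
eef_pos: [418.2, -182.3, 27.4]
ee_rot: [0.704, -0.071, 0.703, 0.071]
force: [-0.4, 0.7, 0.4]
grip_width: 0.496
```

Emit:
{"name": "carry_out", "arguments": {
  "deltas": [
    [0,2,0,0,0,0,0],
    [1,2,0,0,0,0,0],
    [1,2,0,0,0,0,0],
    [1,2,0,0,0,0,0],
    [1,2,0,0,0,0,0]
  ],
  "newtons": 40
}}

```text
time_s: 7.08
eef_pos: [418.2, -182.3, 25.3]
ee_rot: [0.704, -0.069, 0.704, 0.069]
force: [0.6, 0.6, 1.8]
grip_width: 0.337
```

```bash
python3 - <<'E'
from h import *
to([416.5,-184,25],101.3); print(pose()[1].round(3))
E
```

```text
t 7.075 tcp [ 418.2 -182.3   25.3] jawyaw 101.2 grip 0.337 F [0.6 0.6 1.8] j6 -2.44
delta [ 0.3 -1.4 -2. ]
turn x -0.1
[[ 0.    -0.195  0.981]
 [-0.     0.981  0.195]
 [-1.    -0.     0.   ]]
```

Emit:
{"name": "carry_out", "arguments": {
  "deltas": [
    [1,-30,0,0,0,0,0],
    [1,-80,0,0,0,0,0],
    [1,-90,34,32,0,0,0],
    [1,-90,67,64,0,0,0],
    [1,-90,100,96,0,0,0]
  ]
}}

```text
time_s: 7.7
eef_pos: [493.3, -64.1, 115.3]
ee_rot: [0.704, -0.069, 0.704, 0.069]
force: [0.4, -0.3, -1.9]
grip_width: 0.332
```

Emit:
{"name": "carry_out", "arguments": {
  "deltas": [
    [1,0,34,32,0,0,0],
    [1,0,34,32,0,0,0],
    [1,0,34,32,0,0,0],
    [1,0,34,32,0,0,0],
    [1,0,34,32,0,0,0]
  ]
}}

```text
time_s: 8.32
eef_pos: [517.3, -26.6, 115.4]
ee_rot: [0.704, -0.069, 0.704, 0.069]
force: [-0.2, 0.3, -1.9]
grip_width: 0.335
```

```bash
python3 - <<'E'
from h import *
to([517.5,-26,70],101.3)
snap('top','t2',(300,190,400,290),6)
E
```

```text
t 8.325 tcp [517.3 -26.6 115.4] jawyaw 101.2 grip 0.335 F [-0.2  0.3 -1.9] j6 -2.04
delta [45.4  0.5  0.4]
turn x -0.1
```

View pics/t2.png

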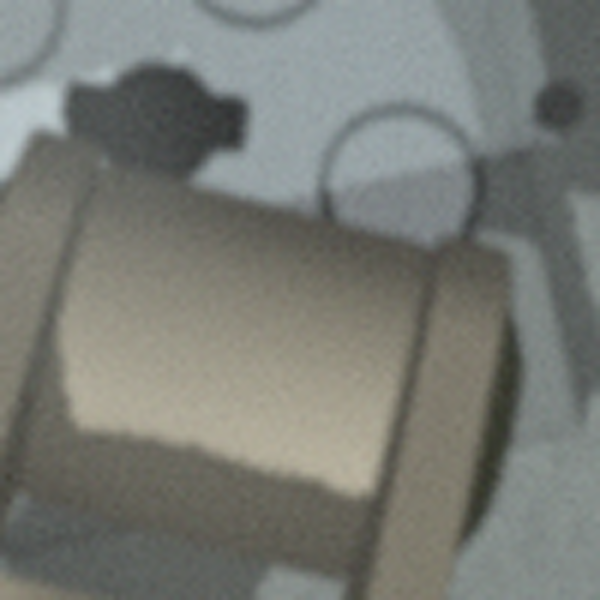

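The arm hides the pocket from above; lower by feel.

Emit:
{"name": "carry_out", "arguments": {
  "deltas": [
    [1,10,0,0,0,0,0],
    [1,20,0,0,0,0,0],
    [1,30,0,0,0,0,0],
    [1,38,0,0,0,0,0],
    [1,44,0,0,0,0,0]
  ]
}}

```text
time_s: 9.0
eef_pos: [517.4, -25.8, 70.7]
ee_rot: [0.704, -0.069, 0.704, 0.069]
force: [0.6, -0.4, -2.5]
grip_width: 0.332
```

```bash
python3 - <<'E'
from h import *
to([517.5,-26,70],101.3)
snap('scene','s2',(210,200,410,380),4)
E
```

```text
t 9.0 tcp [517.4 -25.8  70.7] jawyaw 101.3 grip 0.332 F [ 0.6 -0.4 -2.5] j6 -2.04
delta [ 0.7 -0.2  0.1]
turn x -0.0
```

View pics/s2.png

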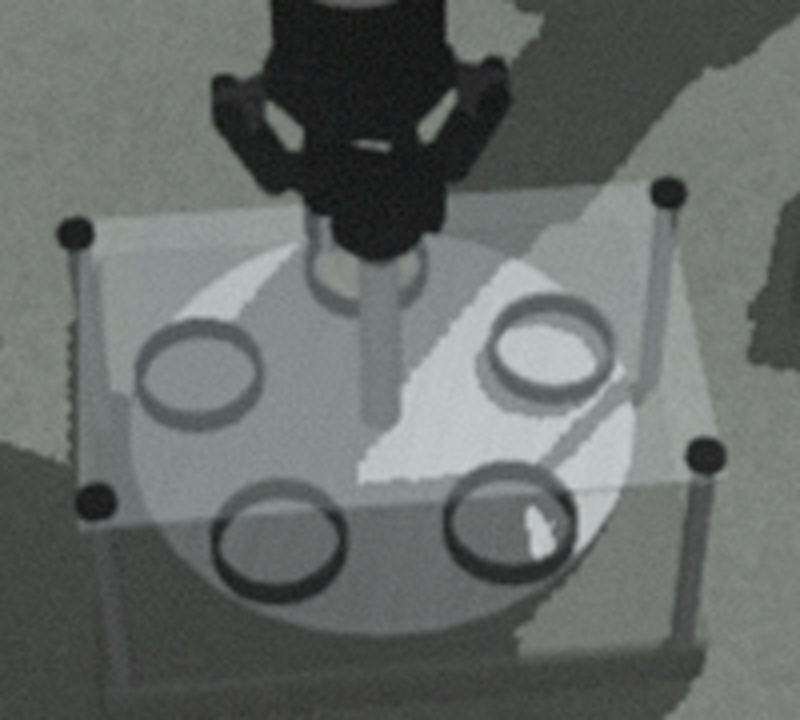

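Foot is inside the front ring and carries no side force. Releasing, rising, and heading to the rack.

Emit:
{"name": "carry_out", "arguments": {
  "deltas": [
    [0,0,0,0,0,0,0],
    [0,0,0,0,0,0,0],
    [0,-45,0,0,0,0,0],
    [0,-95,0,0,0,0,0],
    [0,-140,0,0,0,0,0]
  ]
}}

```text
time_s: 9.68
eef_pos: [517.5, -25.8, 213.5]
ee_rot: [0.704, -0.07, 0.703, 0.069]
force: [1.3, -0.5, 1.1]
grip_width: 0.497
```

Emit:
{"name": "carry_out", "arguments": {
  "deltas": [
    [0,0,55,18,10,0,0],
    [0,0,110,36,20,0,0],
    [0,0,165,54,30,0,0],
    [0,0,220,72,40,0,0],
    [0,0,275,90,50,0,0]
  ]
}}

```text
time_s: 10.3
eef_pos: [551.7, 258.2, 211.8]
ee_rot: [0.669, 0.231, 0.668, -0.231]
force: [0.2, -0.6, -0.3]
grip_width: 0.499
```

```bash
python3 - <<'E'
from h import *
to([554,264.3,85],35)
snap('top','t3')
im=cv2.imread('pics/full_t3.png'); print(w2pix('top',[517.6,-25.8,101]))
a=cv2.resize(im[230:280,310:360],(400,400),interpolation=cv2.INTER_CUBIC); b=cv2.resize(im[210:260,145:195],(400,400),interpolation=cv2.INTER_CUBIC)
cv2.imwrite('pics/t3.png',np.hstack([a,b]))
E
```

```text
t 10.3 tcp [551.7 258.2 211.8] jawyaw 51.9 grip 0.499 F [ 0.2 -0.6 -0.3] j6 -0.66
delta [126.8   6.1  -2. ]
turn x 16.9
[335.99810546 255.06565528]
```

View pics/t3.png

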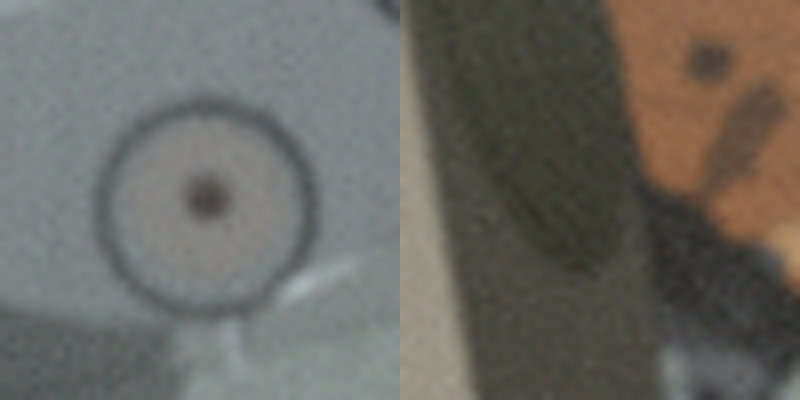

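Vial is centred in its pocket, bore at (335.9,254.8), within 0.7 mm of where I released it. Now the rod.

Emit:
{"name": "carry_out", "arguments": {
  "deltas": [
    [0.2,30,6,-2,9,0,0],
    [0.2,70,6,-2,17,0,0],
    [0.2,105,6,-2,17,0,0],
    [0.2,125,6,-2,17,0,0],
    [0.2,146,6,-2,17,0,0]
  ],
  "newtons": 20
}}

```text
time_s: 10.98
eef_pos: [553.8, 262.3, 64.8]
ee_rot: [0.628, 0.325, 0.628, -0.325]
force: [0.7, 0.0, -0.6]
grip_width: 0.398
```

Emit:
{"name": "carry_out", "arguments": {
  "deltas": [
    [0.2,0,0,0,0,0,0],
    [1,0,0,0,0,0,0],
    [1,0,0,0,0,0,0],
    [1,0,0,0,0,0,0],
    [1,0,0,0,0,0,0]
  ]
}}

```text
time_s: 11.6
eef_pos: [554.3, 262.5, 66.2]
ee_rot: [0.628, 0.326, 0.627, -0.325]
force: [0.6, 0.3, 4.5]
grip_width: 0.152
```

```bash
python3 - <<'E'
from h import *
to([554,264.3,66],35);print(pose()[1].round(3))
snap('scene','s3',(400,200,560,360),4)
E
```

```text
t 11.6 tcp [554.3 262.5  66.2] jawyaw 35.2 grip 0.152 F [0.6 0.3 4.5] j6 -0.36
delta [ 0.2  0.8 -1.6]
turn x 0.2
[[ 0.002  0.817  0.577]
 [ 0.     0.577 -0.817]
 [-1.     0.002  0.001]]
```

View pics/s3.png

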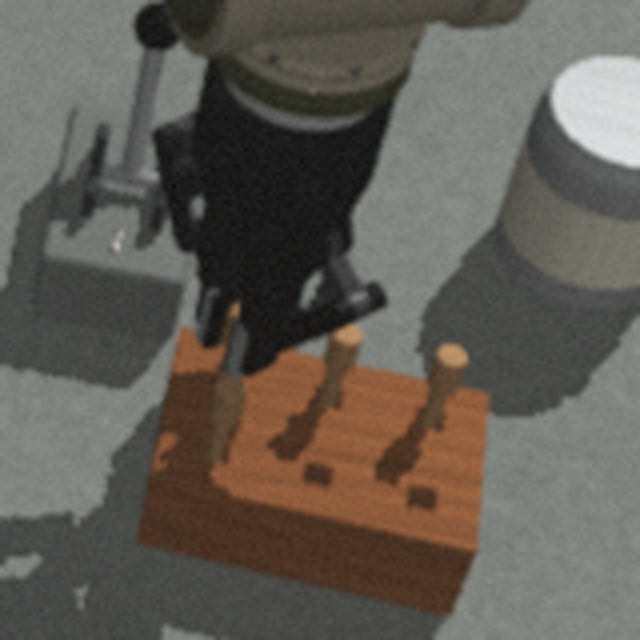

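Rod held; switch visibly off. Regrip at 90° to centre the rod in the other direction as well.

Emit:
{"name": "carry_out", "arguments": {
  "deltas": [
    [0.45,0,0,0,0,0,0],
    [0.45,0,0,0,0,0,0],
    [0.45,0,0,0,-10,0,0],
    [0.45,0,0,0,-20,0,0],
    [0.45,0,0,0,-30,0,0]
  ]
}}

```text
time_s: 12.28
eef_pos: [553.5, 262.3, 64.9]
ee_rot: [0.691, 0.149, 0.691, -0.15]
force: [-0.3, 0.7, -0.5]
grip_width: 0.277
```

Emit:
{"name": "carry_out", "arguments": {
  "deltas": [
    [0.45,0,0,0,-10,0,0],
    [0.45,0,0,0,-20,0,0],
    [0.45,0,0,0,-30,0,0],
    [0.45,0,0,0,-40,0,0],
    [0.45,0,0,0,-50,0,0]
  ]
}}

```text
time_s: 12.9
eef_pos: [553.5, 262.3, 65.0]
ee_rot: [0.689, -0.157, 0.69, 0.157]
force: [0.4, -0.2, -0.2]
grip_width: 0.274
```

Emit:
{"name": "carry_out", "arguments": {
  "deltas": [
    [0.45,0,0,0,-10,0,0],
    [1,0,0,0,-10,0,0],
    [1,0,0,0,-10,0,0],
    [1,0,0,0,-10,0,0],
    [1,0,0,0,-10,0,0]
  ],
  "newtons": 25
}}

```text
time_s: 13.52
eef_pos: [553.8, 262.3, 65.3]
ee_rot: [0.674, -0.214, 0.674, 0.214]
force: [1.0, 0.7, -0.2]
grip_width: 0.154
```

```bash
python3 - <<'E'
from h import *
to([517.6,-25.8,180],101.3);print(pose()[1].round(3))
E
```

```text
t 13.525 tcp [553.8 262.3  65.3] jawyaw 125.2 grip 0.154 F [ 1.   0.7 -0.2] j6 -1.93
delta [-114.7 -214.6 -195.6]
turn x 23.9
[[-0.    -0.576  0.817]
 [-0.     0.817  0.576]
 [-1.    -0.    -0.   ]]
```

Emit:
{"name": "carry_out", "arguments": {
  "deltas": [
    [1,-50,0,0,0,0,0],
    [1,-110,0,0,0,0,0],
    [1,-115,-40,-37,8,0,0],
    [1,-115,-80,-73,16,0,0],
    [1,-115,-120,-109,24,0,0]
  ]
}}

```text
time_s: 14.15
eef_pos: [533.6, 99.9, 180.5]
ee_rot: [0.704, -0.068, 0.704, 0.068]
force: [0.8, 0.1, -0.6]
grip_width: 0.149
```

```bash
python3 - <<'E'
from h import *
to([517.6,-25.8,180],101.3)
E
```

```text
t 14.15 tcp [533.6  99.9 180.5] jawyaw 101.0 grip 0.149 F [ 0.8  0.1 -0.6] j6 -1.79
delta [   0.5 -120.4  -39.6]
turn x -0.3
```

Emit:
{"name": "carry_out", "arguments": {
  "deltas": [
    [1,0,-40,-13,0,0,0],
    [1,0,-80,-27,0,0,0],
    [1,0,-120,-40,0,0,0],
    [1,0,-120,-40,0,0,0],
    [1,0,-120,-40,0,0,0]
  ]
}}

```text
time_s: 14.78
eef_pos: [518.2, -23.7, 180.4]
ee_rot: [0.704, -0.069, 0.704, 0.069]
force: [-0.3, 0.3, 0.2]
grip_width: 0.153
```

```bash
python3 - <<'E'
from h import *
to([517.6,-25.8,160],101.3)
E
```

```text
t 14.775 tcp [518.2 -23.7 180.4] jawyaw 101.2 grip 0.153 F [-0.3  0.3  0.2] j6 -2.04
delta [20.4 -1.9 -1. ]
turn x -0.1
```

Emit:
{"name": "carry_out", "arguments": {
  "deltas": [
    [1,10,-1.5,-0.7,0,0,0],
    [1,20,-1.5,-0.7,0,0,0],
    [1,20,-1.5,-0.7,0,0,0],
    [1,20,-1.5,-0.7,0,0,0],
    [1,20,-1.5,-0.7,0,0,0]
  ]
}}

```text
time_s: 15.4
eef_pos: [518.0, -25.6, 160.6]
ee_rot: [0.704, -0.069, 0.704, 0.069]
force: [-0.5, -0.2, 0.5]
grip_width: 0.15
```

Emit:
{"name": "carry_out", "arguments": {
  "deltas": [
    [1,3,0,0,0,0,0],
    [1,6,0,0,0,0,0],
    [1,9,0,0,0,0,0],
    [1,12,0,0,0,0,0],
    [1,12,0,0,0,0,0]
  ]
}}

```text
time_s: 16.02
eef_pos: [517.7, -25.6, 148.1]
ee_rot: [0.704, -0.069, 0.704, 0.069]
force: [0.7, 0.0, -0.8]
grip_width: 0.148
```

```bash
python3 - <<'E'
from h import *
to([517.6,-25.8,110],101.3)
E
```

```text
t 16.025 tcp [517.7 -25.6 148.1] jawyaw 101.3 grip 0.148 F [ 0.7  0.  -0.8] j6 -2.04
delta [38.1 -0.2 -0.1]
turn x -0.0
```

No contact force with the foot 8 mm below the rim: it is in the bore. Continue down.

Emit:
{"name": "carry_out", "arguments": {
  "deltas": [
    [1,10,0,0,0,0,0],
    [1,20,0,0,0,0,0],
    [1,28,0,0,0,0,0],
    [1,34,0,0,0,0,0],
    [1,36,0,0,0,0,0]
  ]
}}

```text
time_s: 16.65
eef_pos: [517.7, -25.6, 111.9]
ee_rot: [0.704, -0.069, 0.704, 0.069]
force: [0.9, 0.1, -0.4]
grip_width: 0.152
```

Emit:
{"name": "carry_out", "arguments": {
  "deltas": [
    [1,1,0,0,0,0,0],
    [1,2,0,0,0,0,0],
    [1,3,0,0,0,0,0],
    [1,3.5,0,0,0,0,0],
    [1,3.5,0,0,0,0,0]
  ]
}}

```text
time_s: 17.27
eef_pos: [518.3, -25.8, 109.6]
ee_rot: [0.704, -0.07, 0.703, 0.069]
force: [-0.4, 0.2, 5.6]
grip_width: 0.154
```

```bash
python3 - <<'E'
from h import *
to([517.6,-25.8,110],101.3)
E
```

```text
t 17.275 tcp [518.3 -25.8 109.6] jawyaw 101.2 grip 0.154 F [-0.4  0.2  5.6] j6 -2.04
delta [-0.4  0.1 -0.7]
turn x -0.1
```

Rod stands on the bottom (z 109.6 vs 110.3 expected, 5.6 N). Release, rise, go above the knob while turning.

Emit:
{"name": "carry_out", "arguments": {
  "deltas": [
    [0.4,-0.5,0,0,0,0,0],
    [0.4,-0.5,0,0,0,0,0],
    [0.4,-20,0,0,0,0,0],
    [0.4,-75,0,0,0,0,0],
    [0.2,-130,0,0,8,0,0]
  ]
}}

```text
time_s: 17.9
eef_pos: [517.4, -25.6, 240.2]
ee_rot: [0.707, -0.019, 0.707, 0.019]
force: [-0.1, -1.1, 0.4]
grip_width: 0.4
```

Emit:
{"name": "carry_out", "arguments": {
  "deltas": [
    [0.2,0,0,20,10,0,0],
    [0.2,0,0,40,20,0,0],
    [0.2,0,0,60,30,0,0],
    [0.2,0,0,80,40,0,0],
    [0.2,0,0,80,50,0,0]
  ]
}}

```text
time_s: 18.52
eef_pos: [598.3, -21.1, 238.0]
ee_rot: [0.648, 0.282, 0.649, -0.282]
force: [-0.0, -0.5, 0.6]
grip_width: 0.403
```

Emit:
{"name": "carry_out", "arguments": {
  "deltas": [
    [0,0,0,0,10,0,0],
    [0,0,0,0,20,0,0],
    [0,0,0,0,30,0,0],
    [0,0,0,0,40,0,0],
    [0,0,0,0,50,0,0]
  ]
}}

```text
time_s: 19.15
eef_pos: [597.6, -21.1, 238.5]
ee_rot: [-0.468, -0.53, -0.468, 0.53]
force: [0.8, -0.7, -0.9]
grip_width: 0.501
```

```bash
python3 - <<'E'
from h import *
to([600.4,-8,180],-6.7);print(pose()[1].round(3))
snap('scene','s4',(210,180,410,360),4)
E
```

```text
t 19.15 tcp [597.6 -21.1 238.5] jawyaw -7.1 grip 0.501 F [ 0.8 -0.7 -0.9] j6 -0.11
delta [ 58.5   1.2 -13.4]
turn x -0.4
[[-0.001  0.992 -0.123]
 [ 0.    -0.123 -0.992]
 [-1.    -0.001 -0.   ]]
```

View pics/s4.png

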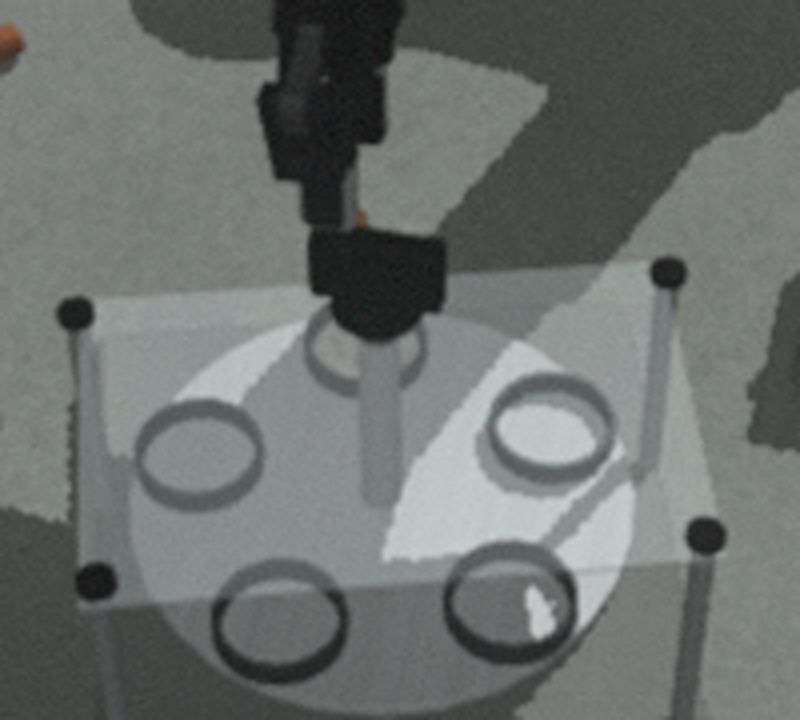

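Rod's tip (358,217) shows above the guard behind the knob; the bar is square across my jaws. Grip the knob.

Emit:
{"name": "carry_out", "arguments": {
  "deltas": [
    [0,0,1,-13,0,0,0],
    [0,15,1,-13,0,0,0],
    [0,35,1,-13,0,0,0],
    [0,50,1,-13,0,0,0],
    [0,57,1,-13,0,0,0]
  ]
}}

```text
time_s: 19.82
eef_pos: [599.8, -8.2, 180.5]
ee_rot: [-0.469, -0.528, -0.47, 0.529]
force: [0.0, -0.5, -0.3]
grip_width: 0.502
```

Emit:
{"name": "carry_out", "arguments": {
  "deltas": [
    [0,0,0,0,0,0,0],
    [1,0,0,0,0,0,0],
    [1,0,0,0,0,0,0],
    [1,0,0,0,0,0,0],
    [1,0,0,0,0,0,0]
  ],
  "newtons": 40
}}

```text
time_s: 20.45
eef_pos: [600.3, -8.4, 182.6]
ee_rot: [0.47, 0.529, 0.469, -0.528]
force: [-2.5, 0.6, 4.9]
grip_width: 0.153
```

```bash
python3 - <<'E'
from h import *
to([600.4,-8,180],-6.7);print(pose()[2]['wrist_torque'])
E
```

```text
t 20.45 tcp [600.3  -8.4 182.6] jawyaw -6.7 grip 0.153 F [-2.5  0.6  4.9] j6 -0.09
delta [ 2.6  0.1 -0.4]
turn x -0.0
[0.02193902 0.42035145 0.04828369]
```

Emit:
{"name": "carry_out", "arguments": {
  "deltas": [
    [1,0,0,0,-5,0,0],
    [1,0,0,0,-12,0,0],
    [1,0,0,0,-19,0,0],
    [1,0,0,0,-26,0,0],
    [1,0,0,0,-33,0,0]
  ]
}}

```text
time_s: 21.08
eef_pos: [600.2, -8.4, 182.6]
ee_rot: [0.601, 0.372, 0.601, -0.372]
force: [-3.5, -1.0, 5.8]
grip_width: 0.156
```

Emit:
{"name": "carry_out", "arguments": {
  "deltas": [
    [1,0,0,0,-7,0,0],
    [1,0,0,0,-14,0,0],
    [1,0,0,0,-21,0,0],
    [1,0,0,0,-28,0,0],
    [1,0,0,0,-34,0,0]
  ]
}}

```text
time_s: 21.7
eef_pos: [600.1, -8.5, 182.5]
ee_rot: [0.684, 0.18, 0.684, -0.18]
force: [-3.6, -0.9, 5.8]
grip_width: 0.153
```

Emit:
{"name": "carry_out", "arguments": {
  "deltas": [
    [1,0,0,0,-5,0,0],
    [1,0,0,0,-5,0,0],
    [0,0,0,0,-5,0,0],
    [0,0,0,0,-5,0,0],
    [0,0,0,0,-5,0,0]
  ]
}}

```text
time_s: 22.32
eef_pos: [600.2, -8.3, 181.6]
ee_rot: [0.691, 0.152, 0.691, -0.152]
force: [0.2, -0.5, -0.1]
grip_width: 0.5
```

Emit:
{"name": "carry_out", "arguments": {
  "deltas": [
    [0,-20,0,0,0,0,0],
    [0,-60,0,0,0,0,0],
    [0,-60,0,-40,0,0,0],
    [0,-60,0,-90,0,0,0],
    [-1,-60,0,-130,0,0,0]
  ]
}}

```text
time_s: 22.95
eef_pos: [480.6, 46.8, 241.8]
ee_rot: [0.691, 0.152, 0.691, -0.151]
force: [0.7, 0.2, 1.3]
grip_width: 0.694
```

```bash
python3 - <<'E'
from h import *
to([564,-351,85],11);print(pose()[1].round(3))
snap('top','t4'); snap('scene','s5',(80,200,410,380),2.4)
im=cv2.imread('pics/full_t4.png'); a=cv2.resize(im[130:290,240:400],(480,480),interpolation=cv2.INTER_CUBIC); b=cv2.resize(im[205:265,465:505],(320,480),interpolation=cv2.INTER_CUBIC)
cv2.imwrite('pics/t4.png',np.hstack([a,b]))
E
```

```text
t 22.95 tcp [480.6  46.8 241.8] jawyaw 65.3 grip 0.694 F [0.7 0.2 1.3] j6 -1.29
delta [ 156.8 -326.3  242.3]
turn x 54.3
[[ 0.     0.419  0.908]
 [ 0.     0.908 -0.419]
 [-1.     0.     0.   ]]
```

View pics/t4.png

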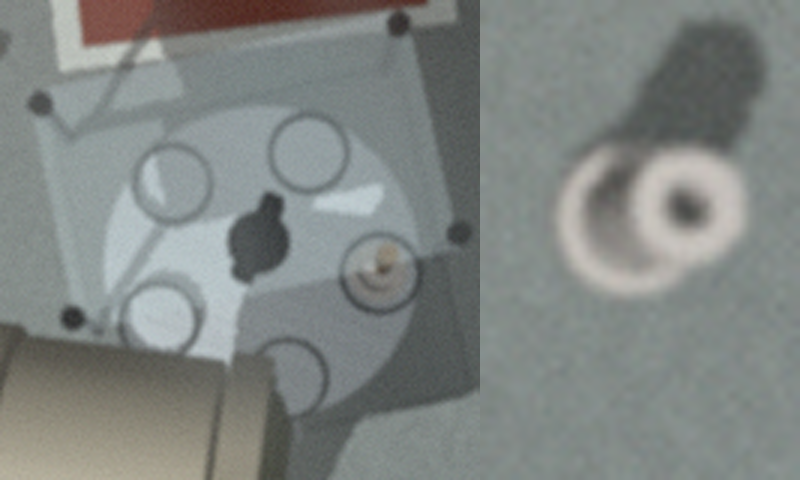

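Carousel clicked over: vial with rod at crop (380,272) under the guard's edge, empty pocket at front. Second vial's bore at (491,230.9), unmoved.

Emit:
{"name": "carry_out", "arguments": {
  "deltas": [
    [-1,0,-46,34,8,0,0],
    [-1,0,-92,68,16,0,0],
    [-1,0,-138,102,24,0,0],
    [-1,0,-184,136,32,0,0],
    [-1,0,-230,170,40,0,0]
  ],
  "newtons": 20
}}

```text
time_s: 23.68
eef_pos: [540.6, -236.4, 241.8]
ee_rot: [0.596, 0.38, 0.596, -0.38]
force: [-0.1, 0.9, 0.4]
grip_width: 0.999
```

```bash
python3 - <<'E'
from h import *
to([564.5,-350.3,50],11.3)
E
```

```text
t 23.675 tcp [ 540.6 -236.4  241.8] jawyaw 25.0 grip 0.999 F [-0.1  0.9  0.4] j6 -1.05
delta [191.8 -26.5 113.3]
turn x 13.7
```

Emit:
{"name": "carry_out", "arguments": {
  "deltas": [
    [-1,0,-13,56,7,0,0],
    [-1,20,-26,113,14,0,0],
    [-1,75,-26,113,14,0,0],
    [-1,135,-26,113,14,0,0],
    [-1,190,-26,113,14,0,0]
  ]
}}

```text
time_s: 24.3
eef_pos: [564.7, -347.6, 49.3]
ee_rot: [0.546, 0.449, 0.547, -0.449]
force: [0.2, -0.1, -0.2]
grip_width: 1.002
```

Emit:
{"name": "carry_out", "arguments": {
  "deltas": [
    [-1,24,0,0,0,0,0],
    [0,24,0,0,0,0,0],
    [1,24,0,0,0,0,0],
    [1,24,0,0,0,0,0],
    [1,24,0,0,0,0,0]
  ]
}}

```text
time_s: 24.92
eef_pos: [565.5, -347.8, 29.4]
ee_rot: [0.548, 0.449, 0.546, -0.449]
force: [-0.4, -0.4, 4.8]
grip_width: 0.332
```

Emit:
{"name": "carry_out", "arguments": {
  "deltas": [
    [0,0,0,0,0,0,0],
    [0,0,0,0,0,0,0],
    [0,0,0,0,-10,0,0],
    [0,0,0,0,-20,0,0],
    [0,0,0,0,-30,0,0]
  ]
}}

```text
time_s: 25.55
eef_pos: [564.8, -347.1, 27.6]
ee_rot: [0.645, 0.29, 0.645, -0.29]
force: [-0.4, -0.3, -0.1]
grip_width: 0.501
```

Emit:
{"name": "carry_out", "arguments": {
  "deltas": [
    [0,0,0,0,-10,0,0],
    [0,0,0,0,-20,0,0],
    [0,0,0,0,-30,0,0],
    [0,0,0,0,-40,0,0],
    [0,0,0,0,-50,0,0]
  ]
}}

```text
time_s: 26.18
eef_pos: [564.8, -347.2, 27.6]
ee_rot: [0.707, -0.01, 0.707, 0.01]
force: [0.4, 1.0, 0.0]
grip_width: 0.5
```

```bash
python3 - <<'E'
from h import *
to([564.5,-350.3,25.3],101.3)
E
```

```text
t 26.175 tcp [ 564.8 -347.2   27.6] jawyaw 91.6 grip 0.5 F [0.4 1.  0. ] j6 -2.33
delta [ 2.3 -3.1 -0.4]
turn x -9.7
```

Emit:
{"name": "carry_out", "arguments": {
  "deltas": [
    [0,2.3,0,0,-9.7,0,0],
    [1,2.3,0,0,-9.7,0,0],
    [1,2.3,0,0,-9.7,0,0],
    [1,2.3,0,0,-9.7,0,0],
    [1,2.3,0,0,-9.7,0,0]
  ],
  "newtons": 40
}}

```text
time_s: 26.8
eef_pos: [564.9, -347.2, 25.4]
ee_rot: [0.704, -0.067, 0.704, 0.067]
force: [1.1, 0.4, -0.5]
grip_width: 0.334
```

```bash
python3 - <<'E'
from h import *
to([517.4,-25.8,120],101.3)
E
```

```text
t 26.8 tcp [ 564.9 -347.2   25.4] jawyaw 100.9 grip 0.334 F [ 1.1  0.4 -0.5] j6 -2.49
delta [-94.5 324.6  14.1]
turn x -0.4
```

Emit:
{"name": "carry_out", "arguments": {
  "deltas": [
    [1,-45,0,0,0,0,0],
    [1,-95,0,-10,0,0,0],
    [1,-95,50,-20,0,0,0],
    [1,-95,100,-20,0,0,0],
    [1,-95,150,-20,0,0,0]
  ]
}}

```text
time_s: 27.42
eef_pos: [516.0, -202.2, 120.5]
ee_rot: [0.704, -0.067, 0.704, 0.067]
force: [0.6, 0.6, -2.4]
grip_width: 0.332
```

Emit:
{"name": "carry_out", "arguments": {
  "deltas": [
    [1,0,50,4,0,0,0],
    [1,0,100,14,0,0,0],
    [1,0,150,24,0,0,0],
    [1,0,174,34,0,0,0],
    [1,0,174,34,0,0,0]
  ]
}}

```text
time_s: 28.05
eef_pos: [517.0, -25.0, 120.5]
ee_rot: [0.704, -0.068, 0.704, 0.068]
force: [-0.1, -0.5, -1.4]
grip_width: 0.335
```

```bash
python3 - <<'E'
from h import *
to([517.4,-25.8,70.7],101.3)
E
```

```text
t 28.05 tcp [517.  -25.  120.5] jawyaw 101.1 grip 0.335 F [-0.1 -0.5 -1.4] j6 -2.04
delta [49.8 -0.8  0.2]
turn x -0.2
```

Emit:
{"name": "carry_out", "arguments": {
  "deltas": [
    [1,10,-0.5,0.3,0,0,0],
    [1,22,-0.5,0.3,0,0,0],
    [1,34,-0.5,0.3,0,0,0],
    [1,44,-0.5,0.3,0,0,0],
    [1,49.5,-0.5,0.3,0,0,0]
  ]
}}

```text
time_s: 28.68
eef_pos: [517.3, -27.0, 70.2]
ee_rot: [0.704, -0.067, 0.704, 0.067]
force: [-6.7, -0.4, 31.0]
grip_width: 0.335
```

Emit:
{"name": "carry_out", "arguments": {
  "deltas": [
    [1,0,0,0,0,0,0],
    [0,0,0,0,0,0,0],
    [0,0,0,0,0,0,0],
    [0,-50,0,0,0,0,0],
    [0,-100,0,0,0,0,0]
  ],
  "newtons": 20
}}

```text
time_s: 29.3
eef_pos: [517.3, -26.9, 172.3]
ee_rot: [0.704, -0.067, 0.704, 0.068]
force: [0.4, -1.0, 0.2]
grip_width: 0.502
```

Emit:
{"name": "carry_out", "arguments": {
  "deltas": [
    [0,-40,20,10,0,0,0],
    [0,-40,75,28,10,0,0],
    [0,-40,130,46,20,0,0],
    [0,-40,185,64,30,0,0],
    [0,-40,240,82,40,0,0]
  ]
}}

```text
time_s: 29.92
eef_pos: [552.1, 221.5, 211.3]
ee_rot: [0.685, 0.174, 0.685, -0.174]
force: [0.7, -0.9, 0.6]
grip_width: 0.5
```

```bash
python3 - <<'E'
from h import *
# rods measured earlier; correction from first rod (taken at 553.7,262.3 vs 552.8,262.5)
to([560.5,308.3,80],35)
snap('top','t5')
im=cv2.imread('pics/full_t5.png'); print(w2pix('top',[517.4,-25.8,101]))
a=cv2.resize(im[230:280,310:360],(400,400),interpolation=cv2.INTER_CUBIC); b=cv2.resize(im[200:250,340:390],(400,400),interpolation=cv2.INTER_CUBIC)
cv2.imwrite('pics/t5.png',np.hstack([a,b]))
E
```

```text
t 29.925 tcp [552.1 221.5 211.3] jawyaw 61.4 grip 0.5 F [ 0.7 -0.9  0.6] j6 -0.89
delta [131.3  80.2 -34.2]
turn x 26.4
[336.00002875 255.16480847]
```

View pics/t5.png

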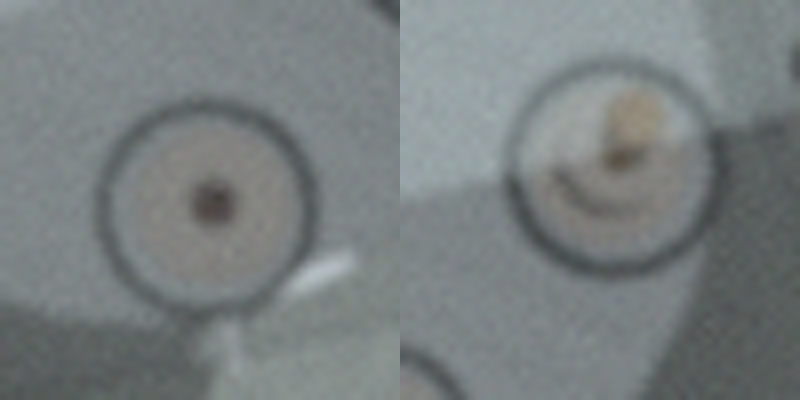

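Second vial sits in its pocket, bore at (336.6,255.5) – about 1.5 mm nearer/right than the first; first vial and rod stand well. Fetch the second rod.

Emit:
{"name": "carry_out", "arguments": {
  "deltas": [
    [0.2,0,40,-17,9,0,0],
    [0.2,30,80,-34,18,0,0],
    [0.2,80,80,-34,26,0,0],
    [0.2,120,80,-34,26,0,0],
    [0.2,146,80,-34,26,0,0]
  ]
}}

```text
time_s: 30.6
eef_pos: [559.3, 306.0, 63.0]
ee_rot: [0.629, 0.322, 0.63, -0.323]
force: [0.4, -0.1, 0.9]
grip_width: 0.397
```

Emit:
{"name": "carry_out", "arguments": {
  "deltas": [
    [0.2,0,0,0,0,0,0],
    [1,0,0,0,0,0,0],
    [1,0,0,0,0,0,0],
    [1,0,0,0,0,0,0],
    [1,0,0,0,0,0,0]
  ]
}}

```text
time_s: 31.22
eef_pos: [560.6, 306.4, 66.3]
ee_rot: [0.63, 0.323, 0.629, -0.322]
force: [-0.0, -0.4, 5.8]
grip_width: 0.153
```

Emit:
{"name": "carry_out", "arguments": {
  "deltas": [
    [0.45,0,0,0,0,0,0],
    [0.45,0,0,0,0,0,0],
    [0.45,0,0,0,-10,0,0],
    [0.45,0,0,0,-20,0,0],
    [0.45,0,0,0,-30,0,0]
  ]
}}

```text
time_s: 31.85
eef_pos: [559.8, 306.1, 64.7]
ee_rot: [0.692, 0.146, 0.692, -0.146]
force: [-0.2, 0.7, -0.2]
grip_width: 0.276
```

Emit:
{"name": "carry_out", "arguments": {
  "deltas": [
    [0.45,0,0,0,-10,0,0],
    [0.45,0,0,0,-20,0,0],
    [0.45,0,0,0,-30,0,0],
    [0.45,0,0,0,-40,0,0],
    [0.45,0,0,0,-50,0,0]
  ]
}}

```text
time_s: 32.48
eef_pos: [559.8, 306.1, 64.8]
ee_rot: [0.689, -0.16, 0.689, 0.16]
force: [-0.1, -0.3, 0.4]
grip_width: 0.275
```

Emit:
{"name": "carry_out", "arguments": {
  "deltas": [
    [0.45,0,0,0,-10,0,0],
    [1,0,0,0,-10,0,0],
    [1,0,0,0,-10,0,0],
    [1,0,0,0,-10,0,0],
    [1,0,0,0,-10,0,0]
  ],
  "newtons": 25
}}

```text
time_s: 33.1
eef_pos: [559.9, 306.2, 65.0]
ee_rot: [0.673, -0.217, 0.673, 0.217]
force: [0.0, 0.6, -0.1]
grip_width: 0.151
```

```bash
python3 - <<'E'
from h import *
to([516.3,-27.2,180],101.3);print(pose()[1].round(3))
E
```

```text
t 33.1 tcp [559.9 306.2  65. ] jawyaw 125.7 grip 0.151 F [ 0.   0.6 -0.1] j6 -1.88
delta [-115.  -245.2 -230.1]
turn x 24.4
[[-0.    -0.584  0.812]
 [-0.     0.812  0.584]
 [-1.     0.    -0.   ]]
```

Emit:
{"name": "carry_out", "arguments": {
  "deltas": [
    [1,-55,0,0,0,0,0],
    [1,-115,0,0,0,0,0],
    [1,-115,-34,-41,8,0,0],
    [1,-115,-68,-82,16,0,0],
    [1,-115,-103,-123,24.4,0,0]
  ]
}}

```text
time_s: 33.72
eef_pos: [519.7, 149.2, 180.2]
ee_rot: [0.704, -0.068, 0.704, 0.068]
force: [0.8, 0.1, 0.4]
grip_width: 0.153
```

```bash
python3 - <<'E'
from h import *
to([516.3,-27.2,160],101.3)
E
```

```text
t 33.725 tcp [519.7 149.2 180.2] jawyaw 101.1 grip 0.153 F [0.8 0.1 0.4] j6 -1.7
delta [  20.3 -172.5  -37.3]
turn x -0.2
```

Emit:
{"name": "carry_out", "arguments": {
  "deltas": [
    [1,0,-58,-12,0,0,0],
    [1,0,-116,-25,0,0,0],
    [1,0,-173,-37,0,0,0],
    [1,10,-173,-37,0,0,0],
    [1,18,-173,-37,0,0,0]
  ]
}}

```text
time_s: 34.35
eef_pos: [518.0, -25.8, 161.5]
ee_rot: [0.703, -0.07, 0.704, 0.07]
force: [0.6, 0.3, 0.1]
grip_width: 0.156
```

```bash
python3 - <<'E'
from h import *
to([516.3,-27.2,150],101.3)
E
```

```text
t 34.35 tcp [518.  -25.8 161.5] jawyaw 101.3 grip 0.156 F [0.6 0.3 0.1] j6 -2.04
delta [11.5 -1.  -2. ]
turn x 0.0
```

Emit:
{"name": "carry_out", "arguments": {
  "deltas": [
    [1,0,-0.9,-1.9,0,0,0],
    [1,2,-0.9,-1.9,0,0,0],
    [1,6,-0.9,-1.9,0,0,0],
    [1,10,-0.9,-1.9,0,0,0],
    [1,13,-0.9,-1.9,0,0,0]
  ]
}}

```text
time_s: 34.98
eef_pos: [516.5, -27.3, 148.8]
ee_rot: [0.704, -0.07, 0.704, 0.07]
force: [0.8, -0.8, -0.1]
grip_width: 0.154
```

```bash
python3 - <<'E'
from h import *
to([516.3,-27.2,110],101.3)
E
```

```text
t 34.975 tcp [516.5 -27.3 148.8] jawyaw 101.4 grip 0.154 F [ 0.8 -0.8 -0.1] j6 -2.05
delta [38.8  0.2 -0.2]
turn x 0.1
```

In the bore again without force; push down.

Emit:
{"name": "carry_out", "arguments": {
  "deltas": [
    [1,10,0,0,0,0,0],
    [1,20,0,0,0,0,0],
    [1,28,0,0,0,0,0],
    [1,34,0,0,0,0,0],
    [1,37,0,0,0,0,0]
  ]
}}

```text
time_s: 35.6
eef_pos: [516.5, -27.4, 111.7]
ee_rot: [0.704, -0.07, 0.704, 0.07]
force: [0.5, -0.5, -0.5]
grip_width: 0.154
```

Emit:
{"name": "carry_out", "arguments": {
  "deltas": [
    [1,1,0,0,0,0,0],
    [1,2,0,0,0,0,0],
    [1,3,0,0,0,0,0],
    [1,3,0,0,0,0,0],
    [1,3,0,0,0,0,0]
  ]
}}

```text
time_s: 36.22
eef_pos: [516.8, -27.5, 109.5]
ee_rot: [0.704, -0.07, 0.703, 0.07]
force: [0.1, 0.5, 3.7]
grip_width: 0.154
```

Emit:
{"name": "carry_out", "arguments": {
  "deltas": [
    [0.4,-0.5,0,0,0,0,0],
    [0.4,-0.5,0,0,0,0,0],
    [0.4,-20,0,0,0,0,0],
    [0.4,-75,0,0,0,0,0],
    [0.2,-130,0,0,0,0,0]
  ]
}}

```text
time_s: 36.85
eef_pos: [516.2, -27.3, 240.3]
ee_rot: [0.703, -0.07, 0.704, 0.07]
force: [0.9, -0.1, 0.0]
grip_width: 0.402
```

Emit:
{"name": "carry_out", "arguments": {
  "deltas": [
    [0,0,1,20,9,0,0],
    [0,0,1,40,18,0,0],
    [0,0,2,60,27,0,0],
    [0,0,2.4,86,36,0,0],
    [0,0,2.4,86,36,0,0]
  ]
}}

```text
time_s: 37.48
eef_pos: [601.0, -7.9, 238.1]
ee_rot: [0.69, 0.151, 0.691, -0.151]
force: [0.2, -0.7, 0.3]
grip_width: 0.499
```

```bash
python3 - <<'E'
from h import *
to([600.2,-8.3,181],65.3)
E
```

```text
t 37.475 tcp [601.   -7.9 238.1] jawyaw 65.4 grip 0.499 F [ 0.2 -0.7  0.3] j6 -1.35
delta [57.1 -0.7 -0.5]
turn x 0.1
```

Emit:
{"name": "carry_out", "arguments": {
  "deltas": [
    [0,20,-0.7,-0.5,0,0,0],
    [0,40,-0.7,-0.5,0,0,0],
    [0,57,-0.7,-0.5,0,0,0],
    [0,57,-0.7,-0.5,0,0,0],
    [1,57,-0.7,-0.5,0,0,0]
  ],
  "newtons": 40
}}

```text
time_s: 38.1
eef_pos: [599.7, -8.7, 183.0]
ee_rot: [0.691, 0.15, 0.691, -0.151]
force: [0.6, -0.7, 0.8]
grip_width: 0.299
```

Emit:
{"name": "carry_out", "arguments": {
  "deltas": [
    [1,0,0,0,0,0,0],
    [1,0,0,0,0,0,0],
    [1,0,0,0,-5,0,0],
    [1,0,0,0,-12,0,0],
    [1,0,0,0,-19,0,0]
  ]
}}

```text
time_s: 38.72
eef_pos: [600.0, -8.6, 183.2]
ee_rot: [0.707, 0.033, 0.706, -0.033]
force: [-1.3, 0.4, 6.0]
grip_width: 0.158
```

Emit:
{"name": "carry_out", "arguments": {
  "deltas": [
    [1,0,0,0,-7,0,0],
    [1,0,0,0,-14,0,0],
    [1,0,0,0,-21,0,0],
    [1,0,0,0,-28,0,0],
    [1,0,0,0,-35,0,0]
  ]
}}

```text
time_s: 39.35
eef_pos: [600.0, -8.7, 183.2]
ee_rot: [0.684, -0.181, 0.683, 0.18]
force: [-1.8, -1.1, 6.0]
grip_width: 0.157
```

Emit:
{"name": "carry_out", "arguments": {
  "deltas": [
    [1,0,0,0,-7,0,0],
    [1,0,0,0,-13,0,0],
    [1,0,0,0,-18,0,0],
    [1,0,0,0,-18,0,0],
    [0,0,0,0,-18,0,0]
  ]
}}

```text
time_s: 39.98
eef_pos: [599.7, -8.7, 182.2]
ee_rot: [0.648, -0.284, 0.648, 0.284]
force: [0.2, 0.6, -0.0]
grip_width: 0.356
```

```bash
python3 - <<'E'
from h import *
to([600.2,-8.3,240],137.3)
E
```

```text
t 39.975 tcp [599.7  -8.7 182.2] jawyaw 137.4 grip 0.356 F [ 0.2  0.6 -0. ] j6 -2.61
delta [-57.8  -0.1   0.6]
turn x 0.1
```

Emit:
{"name": "carry_out", "arguments": {
  "deltas": [
    [0,-15,0,0,0,0,0],
    [0,-60,0,0,0,0,0],
    [1,-60,50,2,0,0,0],
    [1,-60,100,5,0,0,0],
    [1,-60,150,7,0,0,0]
  ]
}}

```text
time_s: 40.6
eef_pos: [493.0, 99.1, 243.1]
ee_rot: [0.648, -0.284, 0.647, 0.284]
force: [0.5, 1.1, -0.1]
grip_width: -0.001
```

Emit:
{"name": "carry_out", "arguments": {
  "deltas": [
    [1,0,50,2,0,0,0],
    [1,0,100,5,0,0,0],
    [1,0,150,7,0,0,0],
    [1,0,191,9,0,0,0],
    [1,0,191,9,0,0,0]
  ]
}}

```text
time_s: 41.22
eef_pos: [358.4, 235.4, 243.2]
ee_rot: [0.648, -0.285, 0.646, 0.285]
force: [0.7, -0.2, -0.3]
grip_width: 0.003
```

```bash
python3 - <<'E'
from h import *
to([358,234,108]); 
snap('top','t6')
im=cv2.imread('pics/full_t6.png'); cv2.imwrite('pics/t6.png',cv2.resize(im[130:330,150:500],None,fx=2.25,fy=2.25,interpolation=cv2.INTER_CUBIC))
E
```

```text
t 41.225 tcp [358.4 235.4 243.2] jawyaw 137.6 grip 0.003 F [ 0.7 -0.2 -0.3] j6 -2.09
delta [135.2  -0.6  -1.5]
```

View pics/t6.png

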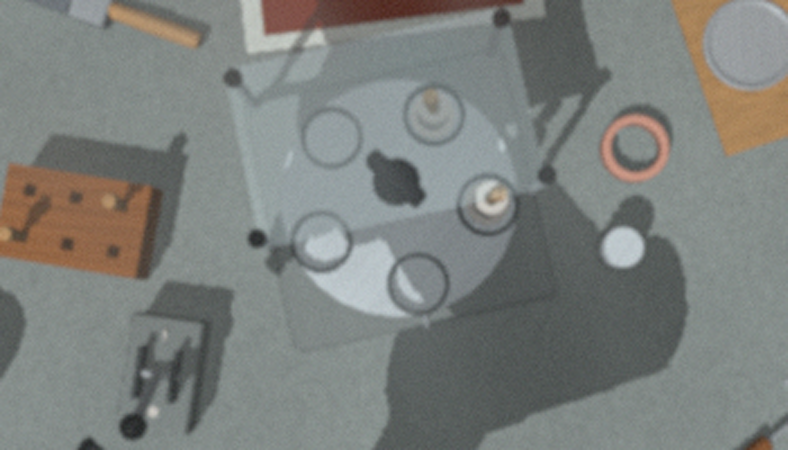

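Both loaded vials are under the guard, an empty pocket is at the front, tin and tape unmoved, switch ball off at (208.7,319). Now switch on.

Emit:
{"name": "carry_out", "arguments": {
  "deltas": [
    [1,50,-1,-2,0,0,0],
    [1,100,-1,-2,0,0,0],
    [1,132,-1,-2,0,0,0],
    [1,132,-1,-2,0,0,0],
    [1,132,-1,-2,0,0,0]
  ]
}}

```text
time_s: 41.9
eef_pos: [360.3, 231.9, 111.5]
ee_rot: [0.648, -0.284, 0.647, 0.284]
force: [0.6, 0.3, 0.3]
grip_width: -0.003
```

Emit:
{"name": "carry_out", "arguments": {
  "deltas": [
    [1,0,-16,10,0,0,0],
    [1,0,-32,21,0,0,0],
    [1,0,-48,32,0,0,0],
    [1,0,-66,43,0,0,0],
    [1,0,-66,43,0,0,0]
  ]
}}

```text
time_s: 42.52
eef_pos: [438.2, 218.7, 111.5]
ee_rot: [0.649, -0.284, 0.647, 0.284]
force: [-0.3, -0.0, -0.1]
grip_width: -0.002
```

Emit:
{"name": "carry_out", "arguments": {
  "deltas": [
    [1,-10,20,-14,0,0,0],
    [1,-60,40,-28,0,0,0],
    [1,-120,60,-40,0,0,0],
    [1,-120,60,-80,0,0,0],
    [1,-120,60,-80,0,0,0]
  ]
}}

```text
time_s: 43.15
eef_pos: [336.8, 200.2, 231.5]
ee_rot: [0.648, -0.284, 0.647, 0.284]
force: [0.6, -0.1, -0.4]
grip_width: 0.001
```

```bash
python3 - <<'E'
from h import *
to([358,234,108]); snap('top','t7'); snap('scene','s7')
a=cv2.imread('pics/full_t7.png')[130:330,150:430]; b=cv2.imread('pics/full_s7.png')[190:390,210:490]
cv2.imwrite('pics/t7.png',cv2.resize(np.vstack([a,b]),None,fx=1.5,fy=1.5,interpolation=cv2.INTER_CUBIC))
E
```

```text
t 43.15 tcp [336.8 200.2 231.5] jawyaw 137.4 grip 0.001 F [ 0.6 -0.1 -0.4] j6 -2.16
delta [123.5   7.5  38.9]
```

View pics/t7.png

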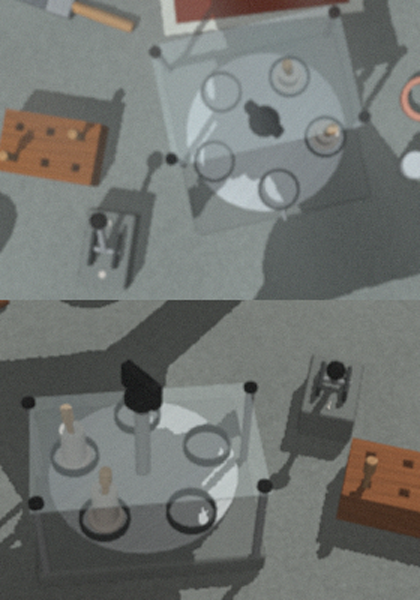

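The ball is at the line end (98,220), away from the white dot (102,273), so the switch is on. Both vials stand under the guard with their rods seated, and the front pocket is empty and at its stop. Handing in.

```bash
python3 -c "
from rig import order; print(order.finish_job())"
```

```text
the job is handed in; nothing more can be done
None
```

The job is done and handed in at about 43 s of the 210 s allowed; the hand-in gives no verdict.

- **What I did:** I switched the mixer off first. There were two vials. Each went into the front pocket, got a rod pushed down to its floor, and was turned 72° with the knob. Then I switched the mixer on again.
- **Rods:** both stopped where the vial floor should be, the tool at 109.5 mm against about 110 mm expected, with a light contact of 4–6 N.
- **Last pictures:** both vials stand upright with their rods under the guard. An empty pocket is at the loading place and the lever leans to the on end. The tin and tape were still in place in the last picture that showed both fully. The arm touches nothing.
- **What was off:** setting the second vial down gave a brief 31 N push at the wrist. It ended up about 1.5 mm off-centre in its pocket, and I allowed for that when inserting its rod.

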